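# Pack a sweets tub and snap its cap on

### The arm

A 6-joint arm with a two-finger parallel gripper is mounted at the origin on the work surface. World frame = base frame: x ahead of the robot, y to its left, z up, the work surface at z = 0. Lengths are in mm, angles in rad, forces in N, time in s.
With the tool pointing down it reaches from about 275 to 1000 mm from the base axis. Payload 8.4 kg.
Tool frame: the origin (TCP) lies where the fingers leave the gripper's body, on its centre line; the fingertips stand 73 mm ahead of it and the grasp point (between the pads) lies 54 mm ahead of it (grip_point_offset is the distance from the TCP to the grasp point, in mm); z points along the fingers, y is the direction in which the jaws open and shut (so a half turn about z gives the same grasp; the last joint's range is limited). The gripper opens to 85 mm and grips with 20 to 120 N. Pads are 22 mm wide; open, the fingers measure 114 mm over their backs; the gripper's body (76 mm by 85 mm) begins 54 mm behind the grasp point. The pads swing forward as they close: fully open they stand 13 mm farther back than shut.
Start: joints at [1.1, 0.353, 1.633, -0, 1.155, -0.002], TCP at [282.384, 557.573, 303.881] pointing down, gripper open.
Joint ranges: [-2.63, 2.63], [-0.92, 2.1], [0.06, 2.66], [-1.3, 4.44], [0, 2.69], [-3.02, 3.02]. Speed limits (rad/s): [2.22, 2.22, 2.79, 3.14, 3.14, 3.14].

### API

Orientations are given as [roll, pitch, yaw] about the fixed x, y, z axes, in that order (R = Rz(yaw) Ry(pitch) Rx(roll)).
In Python, from rig import sense, grab_frame, sign_off, grip_point_offset gives the robot as it stands. The module is installed in compiled form; this text tells all that it offers.
- The arm moves only by the tool drive_tool, never from a script. Its argument "targets" is one flat list of numbers, 7 for each row, row after row: the shift along the tool's x, y, z in m, then the turn, a rotation vector about the tool's x, y, z in rad, then the opening, from 0 (shut) to 1 (fully open). In form: [tx, ty, tz, wx, wy, wz, grip, tx, ty, tz, wx, wy, wz, grip, ...]. A call has 1 to 12 rows; each row is the pose to reach, as a shift and turn from the pose commanded when the call began, along the tool's axes at that moment; what a row does not reach only later rows make up. A row lasts 1/12 s, in which the tool goes at most 41.7 mm and 7.16 degrees, less where a joint would pass 70% of its speed; a pose out of reach is approached as far as the arm can. A call with a gripper value outside its range is refused whole. The fingers move at their own pace and stop on an object; "force" is the grip in N (left out, the last holds). Time passes only in rows, so rows that repeat a pose let the fingers close. It gives the time, the measured TCP pose, the force and the opening at its end, in the units of the state.
- sense(): the state, without advancing time (a new reading comes with each control period).
- grab_frame(name): name is "side" or "top" or "wrist"; returns a dict with "color" (420x560x3 uint8, blue, green, red), "vertical_fov" (degrees; the focal length in pixels is half the picture's height over the tangent of half this angle, whatever the lens; pixels are square), "cx", "cy" (the principal point, pixels), "world_from_camera" (4x4, takes a point from camera to world coordinates). Camera axes: x right, y down, z forward; pixel columns grow to the right and rows downward; lengths in mm; the calibration is good to about 2 mm. A picture is of the moment at which its call begins. There is no depth.
- sign_off(): hands the job in, once; it reports no verdict.
The state is a dict: "clock": time; "qpos": joint angles; "qvel": joint speeds; "joint_efforts": joint torques, N m; "eef_pos": TCP position; "tcp_rot": TCP orientation; "contact_force": force on the tool from outside, world axes, zero at the start; "wrist_torque": the same for the moment, N m; "opening": opening from 0.0 (shut) to 1.0 (fully open).
Only numpy, scipy, OpenCV 4.12 (cv2) and the standard library are available. Lean on these libraries where they do the work, as an engineer would, in place of code of your own. Each camera call takes 0.05 s, during which the arm holds its last target. There are 200 camera calls.

### The job

Set the open tub from the white board upright in the empty cell of the crate (the one with the yellow pad), without dropping it, and let go of it. Then put the red cap on it and push straight down until it clicks over the catches, and keep on pushing until the cap is fully home against the tub's shoulder. Finish while still holding the cap down with a firm push of about 10 N, the tub upright in its cell; leave the packed tubs and all else on the table undisturbed.

Things in the scene. Friction and masses are not known exactly. Their poses are not given: they have to be found in the camera images.
- tub: The open white tub with a green band, loose, upright, about 250 g. Body: cylinder 48 mm in diameter, 0 to 80 mm high. On top a neck 32 mm in diameter, from 80 to 96 mm, tapering to 24 mm at its top at 102 mm. Four spring catches (steel balls) stand 3.5 mm out of the neck at 87 mm height: do not grip there. Origin at the centre of its underside, z up.
- shoulder (a point): Centre of the tub's flat shoulder, on its axis, 80 mm above its underside; the cap's underside rests here when home. Going down, the cap meets the catches 11 mm above it; the push rises to some 8 to 12 N at 7 mm, drops to nothing at about 4 mm (the click), then the catches draw it down to a hard stop here. Stopping at the first resistance leaves the cap unsnapped.
- cap: The loose red snap cap, about 50 g, on the board, open side down. Round skirt 49 mm in outer diameter, 0 to 30 mm high; on top a flat-sided grip bar, 34 mm long along the cap's x, 18 mm thick along its y, from 30 to 57 mm. The lip inside clears the neck by 1.5 mm all round. Origin at the centre of its underside (skirt's lower edge), z up. Any turn about its axis will do on the tub.
- bar (a point): Middle of the cap's grip bar, 43 mm above the cap's underside, on its axis.
- board: The white cutting board, fixed, 340 mm (x) by 270 mm (y), 12 mm thick; the tub and the cap start on it. Origin at the centre of its underside.
- crate: The low wooden crate, fixed, 180 mm square, outer walls 48 mm high, 8 mm thick, floor 8 mm thick, dividers 42 mm high and 8 mm thick. 2 by 2 cells, each 78 mm square inside, centres 43 mm from the crate's centre along its x and y. Three cells hold packed tubs. Origin at the centre of its underside.
- pad: Flat yellow disc, 64 mm in diameter and 1 mm thin, on the crate's floor in the empty cell. It gives no support: a tub in the cell stands on the crate floor, at the height of the disc's origin. Origin at the centre of its underside, within about 6 mm of the middle of the cell.
- packed0: A packed tub with its red cap on, standing in a crate cell: 49 mm in diameter, 137 mm high, about 320 g, loose. Leave alone. Origin at the centre of its underside.
- packed1: A packed tub with its red cap on, standing in a crate cell: 49 mm in diameter, 137 mm high, about 320 g, loose. Leave alone. Origin at the centre of its underside.
- packed2: A packed tub with its red cap on, standing in a crate cell: 49 mm in diameter, 137 mm high, about 320 g, loose. Leave alone. Origin at the centre of its underside.
- spatula: A spatula lying along the far edge of the board, 200 mm long. Leave alone. Origin at its underside.
- loaf: A nougat loaf, 70 by 120 by 50 mm, beyond the crate. Leave alone. Origin at the centre of its underside.
- bowl: A small steel bowl, 100 mm in diameter, 40 mm high, left of the crate. Leave alone. Origin at the centre of its underside.
- honey: An amber honey jar, 60 mm in diameter, 110 mm high, beyond the crate. Leave alone. Origin at the centre of its underside.
There are look-alikes about, which are no part of the job. Leave any green or turquoise look-alike of the cap alone.

How it is judged:
By the outcome, as a careful person would: the job done as asked, in the order asked, and still so for the second after the job is handed in, while the arm keeps its last pose, push and grip.
It also fails if it takes over 64 s, if anything falls off the work surface, if the arm or the gripper's body presses on something with over 40 N, if the wrist force passes 120 N, or if a joint passes its speed limit or range.

## Working session

There is one attempt and no reset: what is moved stays moved. The work goes in short steps, Python scripts to look and compute and a tool call to move; the robot and the scene stay as the last step left them, time stands still between calls to the robot, and variables do not carry over. Pictures are saved under pics/ and viewed, about 8 in all and at most 12, crops included, and the job is handed in when it is done.

Besides the shell and the picture viewer there is one more tool, called after ">>>" by a JSON object that holds its "op" and its "data", one argument or row to a line. drive_tool: Moves the arm, as the interface text tells. Its arguments: {"type":"object","properties":{"targets":{"type":"array"},"force":{"type":"number"}},"required":["targets"]}

```bash
mkdir -p pics; cat > h.py <<'E'
import numpy as np, cv2
from rig import sense, grab_frame, sign_off, grip_point_offset
def K(f):
    h,w=f["color"].shape[:2]; return h/2/np.tan(np.radians(f["vertical_fov"])/2)
def ray(f,u,v):
    T=np.array(f["world_from_camera"]); d=T[:3,:3]@np.array([(u-f["cx"])/K(f),(v-f["cy"])/K(f),1.]); return T[:3,3],d/np.linalg.norm(d)
def onz(f,u,v,z):
    o,d=ray(f,u,v); return o+d*(z-o[2])/d[2]
def proj(f,p):
    T=np.array(f["world_from_camera"]); c=T[:3,:3].T@(np.array(p,float)-T[:3,3]); return c[:2]/c[2]*K(f)+[f["cx"],f["cy"]]
def tri(rays):
    A=sum(np.eye(3)-np.outer(d,d) for o,d in rays); b=sum((np.eye(3)-np.outer(d,d))@o for o,d in rays); return np.linalg.solve(A,b)
E
python3 - <<'E'
from h import *
import pickle
s=sense(); print(s["clock"],s["eef_pos"],s["tcp_rot"],s["opening"],s["contact_force"],grip_point_offset)
F={n:grab_frame(n) for n in("top","side","wrist")}
pickle.dump(F,open("F0.pkl","wb"))
for n in F: print(n,F[n]["vertical_fov"],np.round(F[n]["world_from_camera"],3).tolist(),F[n]["cx"],F[n]["cy"])
for n in F: cv2.imwrite(f"pics/{n}0.png",F[n]["color"])
E
```

```text
0.0 [282.20807978 557.23270329 303.1439874 ] [-3.14017637e+00  3.03722657e-06  2.67279535e+00] 1.0014273124115884 [-0.68184992 -0.85184231 -0.75571768] 53.900000000000006
top 46.081692594481595 [[0.01, -0.998, 0.061, 469.249], [-1.0, -0.01, -0.011, 65.889], [0.012, -0.061, -0.998, 1418.237], [0.0, 0.0, 0.0, 1.0]] 279.42948599287206 205.18653631221844
side 45.60459728628811 [[0.776, -0.31, 0.55, -91.247], [-0.631, -0.383, 0.675, -696.613], [0.002, -0.87, -0.492, 654.835], [0.0, 0.0, 0.0, 1.0]] 282.4888020379458 212.53782624858047
wrist 62.3597925123772 [[0.452, 0.853, 0.263, 215.903], [0.892, -0.431, -0.134, 590.58], [-0.001, 0.295, -0.956, 371.86], [0.0, 0.0, 0.0, 1.0]] 280.8889791356469 212.58902065097809
```

View pics/top0.png

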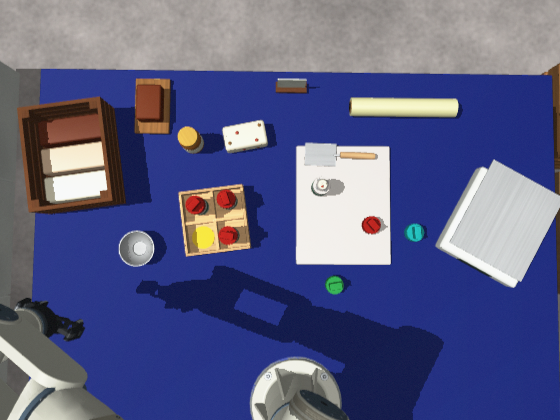

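View pics/side0.png

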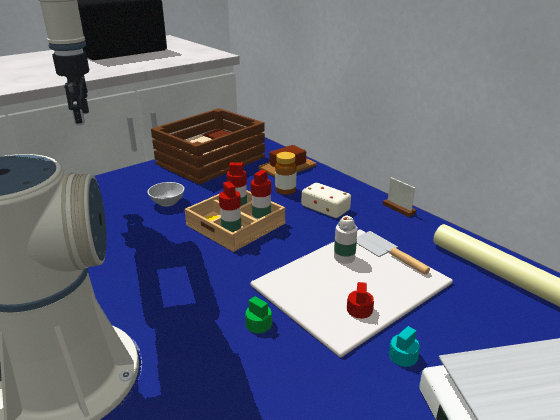

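The top view shows the tub at (321,186), the cap at (371,225) and the pad at (206,237) in the near-left cell. There are three cap candidates: red on the board at (371,225), green at (335,285) and turquoise at (415,232). Only the red one on the board fits the description. I'll check it in an enlarged crop.

```bash
python3 - <<'E'
from h import *
import pickle
F=pickle.load(open("F0.pkl","rb"))
t,s=F["top"]["color"],F["side"]["color"]
def up(im,x,y,w,h,k): return cv2.resize(im[y:y+h,x:x+w],None,fx=k,fy=k,interpolation=cv2.INTER_CUBIC)
M=np.zeros((600,800,3),np.uint8)
M[0:300,0:400]=up(t,300,170,100,75,4)
M[0:300,400:800]=up(t,170,180,100,75,4)
M[300:600,0:400]=up(s,310,210,100,75,4)
M[300:600,400:800]=up(s,310,265,100,75,4)
cv2.imwrite("pics/m1.png",M)
def blobs(im,lo,hi):
    hsv=cv2.cvtColor(im,cv2.COLOR_BGR2HSV); m=cv2.inRange(hsv,lo,hi)
    if lo[0]==0: m|=cv2.inRange(hsv,(170,lo[1],lo[2]),(180,255,255))
    n,_,st,c=cv2.connectedComponentsWithStats(m); return [(st[i].tolist(),c[i].round(1).tolist()) for i in range(1,n) if st[i][4]>40]
for n in("top","side"):
    print(n,"red",blobs(F[n]["color"],(0,150,60),(6,255,255)));print("yel",blobs(F[n]["color"],(24,180,120),(34,255,255)))
E
```

```text
top red [([216, 189, 20, 19, 281], [225.5, 198.4]), ([185, 196, 20, 18, 287], [194.8, 204.5]), ([362, 217, 19, 17, 246], [370.8, 224.6]), ([218, 226, 20, 19, 284], [227.4, 235.2])]
yel [([193, 227, 21, 21, 352], [203.0, 236.8])]
side red [([219, 162, 28, 48, 874], [232.4, 186.5]), ([251, 169, 20, 28, 435], [260.5, 184.3]), ([347, 282, 27, 36, 689], [360.0, 302.0])]
yel [([205, 216, 14, 5, 41], [211.4, 217.4])]
```

View pics/m1.png

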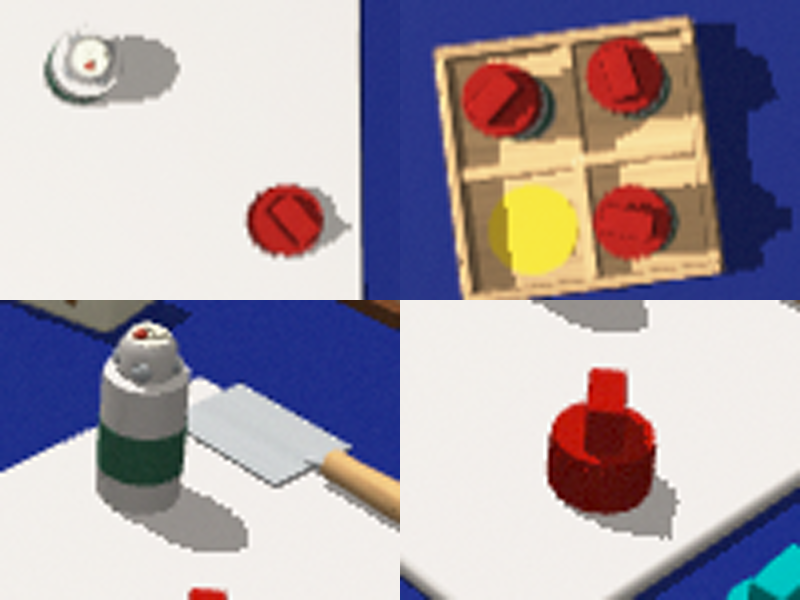

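The crop confirms the red cap at top-view pixel (371,225): open side down, with its grip bar turned about 45°. The tub's neck top is at (322.5,185) and the yellow pad at (203,237). Next I'll triangulate these.

```bash
python3 - <<'E'
from h import *
import pickle
F=pickle.load(open("F0.pkl","rb")); T,S=F["top"],F["side"]
c=lambda ox,oy,x,y:(ox+x/4-.375,oy+y/4-.375)
a=lambda x,y:c(300,170,x,y); b=lambda x,y:c(170,180,x-400,y); s1=lambda x,y:c(310,210,x,y-300); s2=lambda x,y:c(310,265,x-400,y-300)
def t(p,q):
    r=[ray(T,*p),ray(S,*q)]; X=tri(r); print(X.round(1), (proj(T,X)-p).round(1),(proj(S,X)-q).round(1)); return X
print("neck top");t(a(91,61),s1(150,335))
print("bar top");t(a(292,220),s2(608,378))
print("shoulder ctr by top only z92",onz(T,*a(81.5,64),92).round(1))
print("cap skirt top z42",onz(T,*a(285,219.5),42).round(1))
print("pad",onz(T,*b(533.5,230),8.5).round(1))
C=[onz(T,*b(*p),48)[:2] for p in[(435,48),(690,17),(721,273),(466,299)]]
print(np.round(C,1).tolist(),np.mean(C,0).round(1)); C=np.array(C)
for i in range(4): d=C[(i+1)%4]-C[i]; print(np.linalg.norm(d).round(1),np.degrees(np.arctan2(d[1],d[0])).round(1))
# bar direction at z 69
P=[onz(T,*a(*p),69)[:2] for p in[(275,200),(287,194),(315,232),(300,245)]];print(np.round(P,1).tolist())
# packed tubs tops at z=8+137-27=118
for p in[(502,101),(625,76),(634,222)]: print(onz(T,*b(*p),118).round(1))
W=F["wrist"];R=np.array(W["world_from_camera"]);print()
E
```

```text
neck top
[604.7 -62.8 114.2] [ 0.1 -0.1] [-0.2  0. ]
bar top
[ 501.7 -205.1   72.3] [ 0.2 -0.2] [-0.5  0. ]
shoulder ctr by top only z92 [604.5 -58.2  92. ]
cap skirt top z42 [ 502.1 -205.6   42. ]
pad [462.3 266.4   8.5]
[[588.0, 331.5], [611.5, 154.8], [434.1, 130.9], [414.6, 306.3]] [512.  230.9]
178.2 -82.4
179.0 -172.3
176.5 96.3
175.2 8.2
[[514.7, -193.4], [518.9, -201.7], [493.1, -220.8], [484.1, -210.5]]
[547.4 273.1 118. ]
[564.7 192.5 118. ]
[468.7 185.1 118. ]
```

```bash
cat >> h.py <<'E'
from scipy.spatial.transform import Rotation as Rn
def go(x,y,z,yawdeg,s=None):
    "shift/turn in tool axes from the measured pose to a straight-down tool pose (TCP, world mm)"
    s=s or sense(); R=Rn.from_euler("xyz",s["tcp_rot"]); G=Rn.from_euler("xyz",[np.pi,0,np.radians(yawdeg)])
    t=R.inv().apply(np.array([x,y,z])-s["eef_pos"])/1000; w=(R.inv()*G).as_rotvec()
    print("t",t.round(4).tolist(),"w",w.round(4).tolist(),"at",s["clock"],np.round(s["eef_pos"],1).tolist(),"F",np.round(s["contact_force"],1).tolist(),"op",round(s["opening"],3))
E
python3 -c "
from h import *
go(600,-60,300,142.5)
f=grab_frame('wrist');s=sense();R=Rn.from_euler('xyz',s['tcp_rot']);T=np.array(f['world_from_camera']);print(R.inv().apply(T[:3,3]-s['eef_pos']),R.inv().apply(T[:3,2]))"
```

```text
t [-0.5624, -0.4071, 0.0038] w [-0.0011, 0.0001, 0.1857] at 0.15 [282.3, 557.3, 303.3] F [0.3, 1.0, -0.8] op 0.998
[ 74.20944073  -0.38740592 -68.48111358] [-2.94879535e-01  6.96494646e-05  9.55534434e-01]
```

>>> {"op": "drive_tool", "data": {
  "targets": [-0.28,-0.2,0.004,0,0,0.186,1,-0.28,-0.2,0.004,0,0,0.186,1,-0.28,-0.2,0.004,0,0,0.186,1,-0.28,-0.2,0.004,0,0,0.186,1,-0.28,-0.2,0.004,0,0,0.186,1,-0.28,-0.2,0.004,0,0,0.186,1,-0.28,-0.2,0.004,0,0,0.186,1,-0.56,-0.406,0.004,0,0,0.186,1,-0.56,-0.406,0.004,0,0,0.186,1,-0.56,-0.406,0.004,0,0,0.186,1,-0.56,-0.406,0.004,0,0,0.186,1,-0.56,-0.406,0.004,0,0,0.186,1]
}}

```text
clock: 1.2
eef_pos: [512.2, 111.3, 300.3]
tcp_rot: [3.141, 0.0, 2.487]
contact_force: [0.5, 1.1, -0.5]
opening: 1.002
```

```bash
python3 -c "
from h import *
go(600,-60,300,142.5)"
```

```text
t [-0.1739, -0.0824, 0.0003] w [0.0002, 0.0001, -0.0003] at 1.2 [512.2, 111.3, 300.3] F [0.5, 1.1, -0.5] op 1.002
```

>>> {"op": "drive_tool", "data": {
  "targets": [-0.174,-0.082,0,0,0,0,1,-0.174,-0.082,0,0,0,0,1,-0.174,-0.082,0,0,0,0,1,-0.174,-0.082,0,0,0,0,1,-0.174,-0.082,0,0,0,0,1,-0.174,-0.082,0,0,0,0,1,-0.174,-0.082,0,0,0,0,1]
}}

```text
clock: 1.78
eef_pos: [600.0, -58.9, 299.7]
tcp_rot: [-3.141, -0.001, 2.484]
contact_force: [0.2, 1.1, 0.4]
opening: 1.004
```

```bash
python3 - <<'E'
from h import *
import pickle
go(600,-60,300,142.5)
f=grab_frame("wrist");pickle.dump(f,open("F1.pkl","wb"));cv2.imwrite("pics/w1.png",f["color"])
E
```

```text
t [-0.0006, -0.0009, -0.0003] w [-0.0003, -0.0007, -0.0029] at 1.7833 [600.0, -58.9, 299.7] F [0.2, 1.1, 0.4] op 1.004
```

View pics/w1.png

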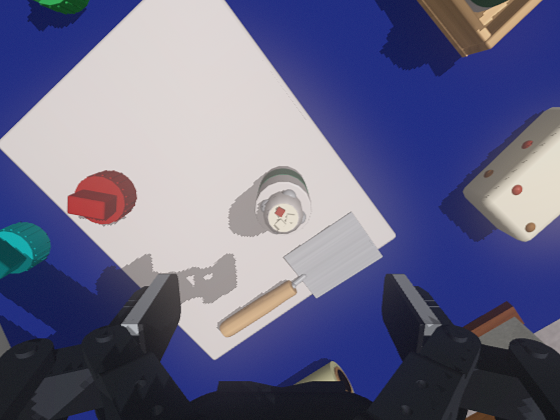

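The wrist view shows the tub with its neck top at about (283,219). The cap's bar points left, with its top face at about (90,206).

```bash
python3 - <<'E'
from h import *
import pickle
f=pickle.load(open("F1.pkl","rb")); F=pickle.load(open("F0.pkl","rb"))
r=[ray(f,283,219),ray(F["top"],322.4,184.9),ray(F["side"],347.1,218.4)]
print("tri",tri(r).round(1),"z114",onz(f,283,219,114).round(1),"bottom-arc ctr z92",onz(f,284,206,92).round(1))
for p in[(604.6,-61.5)]:
  for rr,z in((24,92),(12,114)):
    a=np.linspace(0,2*np.pi,40,endpoint=False); q=np.array([proj(f,(p[0]+rr*np.cos(t),p[1]+rr*np.sin(t),z)) for t in a]); print(z,q.min(0).round(),q.max(0).round())
c=np.hstack([cv2.resize(f["color"][150:260,220:350],None,fx=3,fy=3,interpolation=2),cv2.resize(f["color"][150:260,50:180],None,fx=3,fy=3,interpolation=2)])
cv2.imwrite("pics/w1c.png",c)
E
```

```text
tri [605.9 -62.8 114.3] z114 [608.3 -63.4 114. ] bottom-arc ctr z92 [605.6 -60.2  92. ]
92 [253. 177.] [311. 233.]
114 [266. 199.] [298. 229.]
```

View pics/w1c.png

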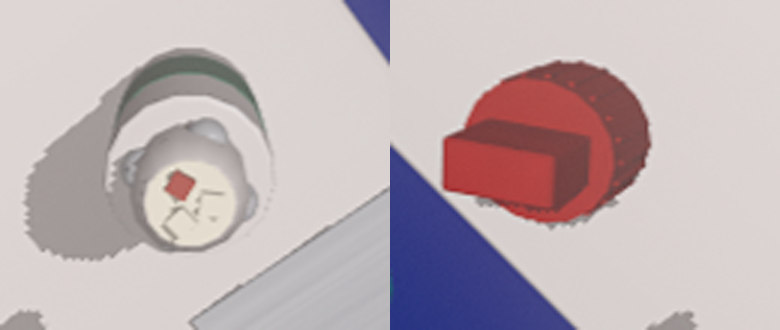

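Measured tub axis is (606,-62.5), top at z≈114. I'll descend to it and grip.

```bash
python3 -c "
from h import *
go(606,-62.5,200,142.5);go(606,-62.5,128,142.5)"
```

```text
t [-0.0081, 0.0003, 0.0997] w [-0.0003, -0.0011, -0.0016] at 1.8333 [599.5, -57.8, 299.7] F [0.3, 0.1, -0.0] op 1.002
t [-0.0082, 0.0003, 0.1717] w [-0.0003, -0.0011, -0.0016] at 1.8333 [599.5, -57.8, 299.7] F [0.3, 0.1, -0.0] op 1.002
```

>>> {"op": "drive_tool", "data": {
  "targets": [-0.008,0,0.04,0,0,0,1,-0.008,0,0.075,0,0,0,1,-0.008,0,0.1,0,0,0,1,-0.008,0,0.12,0,0,0,1,-0.008,0,0.135,0,0,0,1,-0.008,0,0.15,0,0,0,1,-0.008,0,0.16,0,0,0,1,-0.008,0,0.167,0,0,0,1,-0.008,0,0.171,0,0,0,1,-0.008,0,0.171,0,0,0,1]
}}

```text
clock: 2.67
eef_pos: [605.9, -62.0, 128.8]
tcp_rot: [-3.141, -0.001, 2.487]
contact_force: [-0.7, 0.4, 0.4]
opening: 0.994
```

```bash
python3 - <<'E'
from h import *
for i in range(3): go(606,-62.5,128,142.5); f=grab_frame("wrist")
cv2.imwrite("pics/w2.png",f["color"])
E
```

```text
t [-0.0004, -0.0003, 0.0008] w [-0.0003, -0.0006, 0.0003] at 2.6667 [605.9, -62.0, 128.8] F [-0.7, 0.4, 0.4] op 0.994
t [0.0, -0.0004, 0.0014] w [0.0001, 0.0001, 0.0001] at 2.7167 [606.2, -62.2, 129.4] F [1.3, 0.5, 0.3] op 0.998
t [0.0003, -0.0004, 0.0018] w [0.0005, 0.0007, -0.0001] at 2.7667 [606.5, -62.4, 129.8] F [0.4, 0.4, 0.1] op 1.001
```

View pics/w2.png

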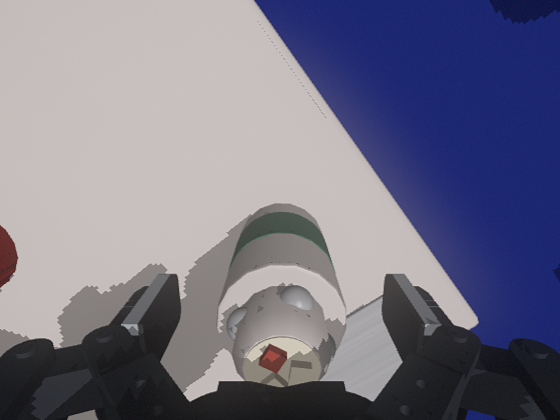

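The tub sits centred between the pads at column 282. Now I'll close.

>>> {"op": "drive_tool", "data": {
  "targets": [0,0,0,0,0,0,0.4,0,0,0,0,0,0,0.4,0,0,0,0,0,0,0.4,0,0,0,0,0,0,0.4,0,0,0,0,0,0,0.4,0,0,0,0,0,0,0.4,0,0,0,0,0,0,0.4,0,0,0,0,0,0,0.4],
  "force": 40
}}

```text
clock: 3.48
eef_pos: [606.5, -62.6, 129.7]
tcp_rot: [3.141, 0.001, 2.487]
contact_force: [-0.2, 0.4, 5.9]
opening: 0.555
```

>>> {"op": "drive_tool", "data": {
  "targets": [0,0,-0.01,0,0,0,0.4,0,0,-0.03,0,0,0,0.4,0,0,-0.055,0,0,0,0.4,0,0,-0.08,0,0,0,0.4,0,0,-0.1,0,0,0,0.4,0,0,-0.12,0,0,0,0.4,0,0,-0.13,0,0,0,0.4]
}}

```text
clock: 4.07
eef_pos: [606.7, -62.6, 261.9]
tcp_rot: [3.14, 0.002, 2.487]
contact_force: [1.4, -0.4, -2.9]
opening: 0.547
```

```bash
python3 - <<'E'
from h import *
go(463,267,260,142.5)
f=grab_frame("wrist");cv2.imwrite("pics/w3.png",f["color"])
E
```

```text
t [0.3147, 0.1739, 0.0014] w [0.0013, 0.0022, -0.0003] at 4.0667 [606.7, -62.6, 261.9] F [1.4, -0.4, -2.9] op 0.547
```

View pics/w3.png

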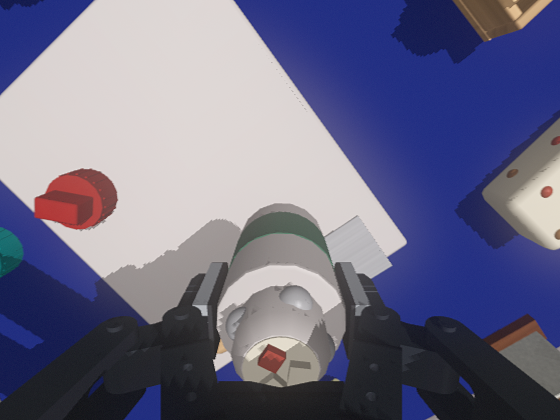

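The tub is lifted and held upright; the wrist force shows about 2.9 N. I'll carry it over the cell.

>>> {"op": "drive_tool", "data": {
  "targets": [0,0,-0.015,0,0,0,0.4,0.01,0.006,-0.032,0,0,0,0.4,0.03,0.017,-0.038,0,0,0,0.4,0.063,0.035,-0.038,0,0,0,0.4,0.1,0.055,-0.038,0,0,0,0.4,0.136,0.075,-0.038,0,0,0,0.4,0.172,0.095,-0.038,0,0,0,0.4,0.208,0.115,-0.038,0,0,0,0.4,0.244,0.135,-0.038,0,0,0,0.4,0.275,0.152,-0.038,0,0,0,0.4,0.3,0.166,-0.038,0,0,0,0.4,0.315,0.174,-0.038,0,0,0,0.4]
}}

```text
clock: 5.12
eef_pos: [460.4, 269.6, 296.1]
tcp_rot: [-3.14, -0.001, 2.488]
contact_force: [-0.1, -0.2, -2.8]
opening: 0.554
```

>>> {"op": "drive_tool", "data": {
  "targets": [0,0,0,0,0,0,0.4,0,0,0,0,0,0,0.4,0,0,0,0,0,0,0.4]
}}

```text
clock: 5.37
eef_pos: [462.2, 266.7, 296.5]
tcp_rot: [-3.14, -0.0, 2.487]
contact_force: [0.1, 0.5, -2.9]
opening: 0.549
```

```bash
python3 - <<'E'
from h import *
import pickle
go(463,267,300,142.5)
f=grab_frame("wrist");t=grab_frame("top");s=grab_frame("side");pickle.dump((f,t,s),open("F4.pkl","wb"))
M=np.zeros((600,800,3),np.uint8)
M[:420,:560]=f["color"]
M[420:600,0:240]=cv2.resize(t["color"][185:265,150:256.6.__int__()],(240,180),interpolation=2)
M[:180,560:800]=cv2.resize(s["color"][140:260,160:320],(240,180),interpolation=2)
cv2.imwrite("pics/w4.png",M)
E
```

```text
t [-0.0005, 0.0007, -0.0035] w [-0.0014, -0.0001, 0.0] at 5.3667 [462.2, 266.7, 296.5] F [0.1, 0.5, -2.9] op 0.549
```

View pics/w4.png

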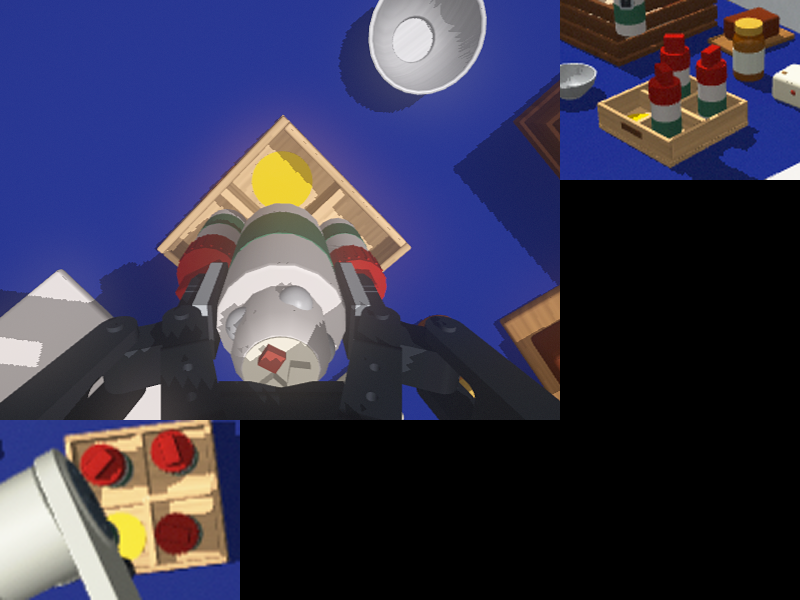

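Tub is above the cell. In the wrist view the pad is at columns 252–314 (centre about 283), with its top edge at row 150. I'll check that against the estimate and compute the lowering.

```bash
python3 - <<'E'
from h import *
import pickle
f,t,s=pickle.load(open("F4.pkl","rb"))
hsv=cv2.cvtColor(f["color"],cv2.COLOR_BGR2HSV);m=cv2.inRange(hsv,(22,150,80),(34,255,255));ys,xs=np.nonzero(m);k=(ys<215);print(xs[k].min(),xs[k].max(),ys[k].min(),ys[k].max())
for p in[(462.3,266.4),(464,268)]:
  a=np.linspace(0,2*np.pi,60); q=np.array([proj(f,(p[0]+32*np.cos(u),p[1]+32*np.sin(u),9)) for u in a]); print(p,q.min(0).round(1),q.max(0).round(1))
print("corner",onz(f,283,116,48).round(1),onz(f,158,249,48).round(1),onz(f,411,247,48).round(1))
c=np.array([512,230.9]);th=np.radians(7.5);R=np.array([[np.cos(th),-np.sin(th)],[np.sin(th),np.cos(th)]])
for v in[(-90,90),(-90,-90),(90,90),(-43,43)]: print(v,(c+R@v).round(1))
go(463,267,180,142.5);go(463,267,126,142.5)
E
```

```text
252 311 151 205
(462.3, 266.4) [250.5 149.3] [311.8 209.6]
(464, 268) [252.7 149.7] [314.  209.9]
corner [411.2 307.7  48. ] [436.6 132.7  48. ] [586.9 332.2  48. ]
(-90, 90) [411.  308.4]
(-90, -90) [434.5 129.9]
(90, 90) [589.5 331.9]
(-43, 43) [463.8 267.9]
t [0.0001, 0.0008, 0.1169] w [-0.0006, -0.0, -0.0016] at 5.5167 [462.7, 266.3, 296.9] F [-0.6, 0.4, -3.3] op 0.552
t [0.0001, 0.0008, 0.1709] w [-0.0006, -0.0, -0.0016] at 5.5167 [462.7, 266.3, 296.9] F [-0.6, 0.4, -3.3] op 0.552
```

Everything agrees within about 2 mm. Lowering in place, with a final slow approach.

>>> {"op": "drive_tool", "data": {
  "targets": [0,0.001,0.012,0,0,0,0.4,0,0.001,0.03,0,0,0,0.4,0,0.001,0.05,0,0,0,0.4,0,0.001,0.07,0,0,0,0.4,0,0.001,0.09,0,0,0,0.4,0,0.001,0.108,0,0,0,0.4,0,0.001,0.125,0,0,0,0.4,0,0.001,0.139,0,0,0,0.4,0,0.001,0.15,0,0,0,0.4,0,0.001,0.157,0,0,0,0.4,0,0.001,0.162,0,0,0,0.4,0,0.001,0.163,0,0,0,0.4]
}}

```text
clock: 6.52
eef_pos: [462.9, 267.8, 133.4]
tcp_rot: [-3.141, -0.0, 2.486]
contact_force: [-0.6, 0.5, -1.8]
opening: 0.552
```

>>> {"op": "drive_tool", "data": {
  "targets": [0,0,0.001,0,0,0,0.4,0,0,0.002,0,0,0,0.4,0,0,0.003,0,0,0,0.4,0,0,0.004,0,0,0,0.4,0,0,0.005,0,0,0,0.4,0,0,0.005,0,0,0,0.4]
}}

```text
clock: 7.02
eef_pos: [462.9, 268.1, 129.2]
tcp_rot: [3.141, 0.0, 2.487]
contact_force: [0.2, 0.7, -3.1]
opening: 0.549
```

>>> {"op": "drive_tool", "data": {
  "targets": [0,0,0.001,0,0,0,0.4,0,0,0.002,0,0,0,0.4,0,0,0.002,0,0,0,0.4]
}}

```text
clock: 7.27
eef_pos: [462.9, 268.1, 127.0]
tcp_rot: [-3.141, -0.0, 2.487]
contact_force: [-0.0, -0.3, -2.3]
opening: 0.55
```

>>> {"op": "drive_tool", "data": {
  "targets": [0,0,0.0005,0,0,0,0.4,0,0,0.001,0,0,0,0.4,0,0,0.001,0,0,0,0.4]
}}

```text
clock: 7.52
eef_pos: [462.9, 268.1, 126.1]
tcp_rot: [-3.141, -0.0, 2.487]
contact_force: [0.1, -0.2, -3.5]
opening: 0.552
```

>>> {"op": "drive_tool", "data": {
  "targets": [0,0,0.0005,0,0,0,0.4,0,0,0.001,0,0,0,0.4,0,0,0.001,0,0,0,0.4]
}}

```text
clock: 7.77
eef_pos: [463.0, 268.2, 125.7]
tcp_rot: [3.142, 0.0, 2.487]
contact_force: [-2.0, -1.0, 4.5]
opening: 0.55
```

Touchdown (+4.5 N at TCP z 125.7). Releasing and rising.

>>> {"op": "drive_tool", "data": {
  "targets": [0,0,0,0,0,0,0.62,0,0,0,0,0,0,0.7,0,0,0,0,0,0,0.85,0,0,0,0,0,0,0.85,0,0,0,0,0,0,0.85,0,0,0,0,0,0,0.85]
}}

```text
clock: 8.27
eef_pos: [462.9, 268.1, 125.2]
tcp_rot: [3.142, 0.0, 2.487]
contact_force: [-0.4, 0.2, 0.1]
opening: 0.85
```

>>> {"op": "drive_tool", "data": {
  "targets": [0,0,-0.01,0,0,0,0.85,0,0,-0.03,0,0,0,0.85,0,0,-0.06,0,0,0,0.85,0,0,-0.1,0,0,0,0.85,0,0,-0.14,0,0,0,0.85,0,0,-0.17,0,0,0,0.85,0,0,-0.19,0,0,0,0.85,0,0,-0.195,0,0,0,0.85,0,0,-0.195,0,0,0,0.85]
}}

```text
clock: 9.02
eef_pos: [463.4, 268.4, 322.5]
tcp_rot: [3.138, 0.002, 2.487]
contact_force: [0.3, 0.2, -0.5]
opening: 0.845
```

```bash
python3 - <<'E'
from h import *
import pickle
f=grab_frame("wrist");pickle.dump(f,open("F5.pkl","wb"))
go(505,-205,300,33)
M=cv2.resize(f["color"][90:330,130:450],(800,600),interpolation=2)
cv2.imwrite("pics/w5.png",M)
for p in[(463,268.1)]:
  for rr,z in((24,88),(12,110)):
    a=np.linspace(0,2*np.pi,40,endpoint=False); q=(np.array([proj(f,(p[0]+rr*np.cos(t),p[1]+rr*np.sin(t),z)) for t in a])-[130,90])*2.5; print(z,q.min(0).round(),q.max(0).round())
E
```

```text
t [-0.3215, -0.3496, 0.0204] w [0.0011, -0.0006, 1.9109] at 9.0667 [462.8, 268.0, 320.6] F [0.1, -0.2, 0.0] op 0.848
88 [307. 187.] [440. 317.]
110 [338. 234.] [409. 304.]
```

View pics/w5.png

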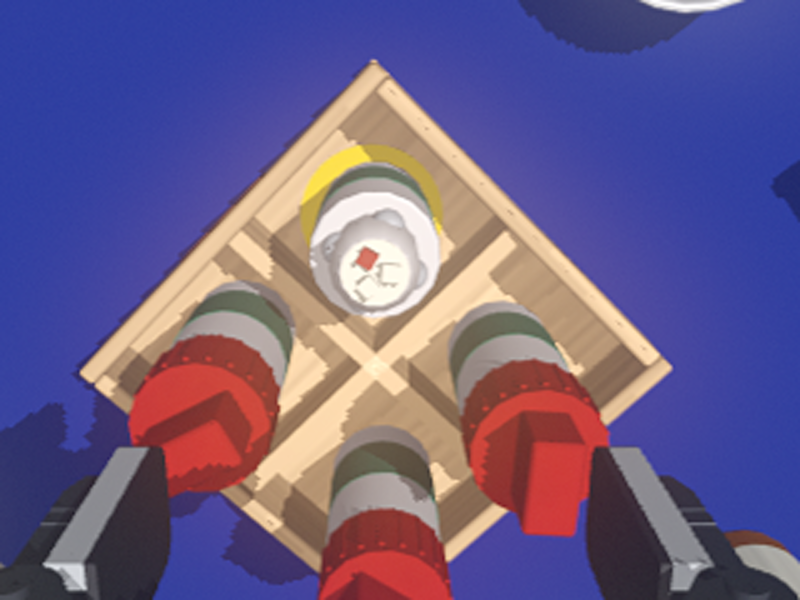

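Tub upright in its cell; the shoulder circle at crop (309–440, 190–317) matches the prediction, so its axis is at about (463.3,267.8). Now to the cap.

>>> {"op": "drive_tool", "data": {
  "targets": [-0.02,-0.022,0,0,0,0.12,0.85,-0.045,-0.048,0.004,0,0,0.24,0.85,-0.07,-0.076,0.008,0,0,0.36,0.85,-0.095,-0.103,0.01,0,0,0.48,0.85,-0.12,-0.13,0.012,0,0,0.6,0.85,-0.145,-0.157,0.014,0,0,0.72,0.85,-0.17,-0.184,0.016,0,0,0.84,0.85,-0.195,-0.211,0.018,0,0,0.96,0.85,-0.22,-0.238,0.02,0,0,1.08,0.85,-0.243,-0.263,0.02,0,0,1.2,0.85,-0.265,-0.287,0.02,0,0,1.32,0.85,-0.28,-0.304,0.02,0,0,1.44,0.85]
}}

```text
clock: 10.07
eef_pos: [498.9, -145.9, 298.2]
tcp_rot: [-3.139, 0.001, 1.04]
contact_force: [-0.1, 0.5, 0.2]
opening: 0.85
```

```bash
python3 -c "
from h import *
go(505,-205,240,33)"
```

```text
t [-0.0478, 0.0353, 0.0582] w [-0.0025, 0.0018, 0.4638] at 10.0667 [498.9, -145.9, 298.2] F [-0.1, 0.5, 0.2] op 0.85
```

>>> {"op": "drive_tool", "data": {
  "targets": [-0.01,0.007,0.01,0,0,0.12,0.6,-0.022,0.016,0.022,0,0,0.24,0.6,-0.035,0.026,0.04,0,0,0.35,0.6,-0.045,0.033,0.053,0,0,0.43,0.6,-0.048,0.035,0.058,0,0,0.464,0.6,-0.048,0.035,0.058,0,0,0.464,0.6,-0.048,0.035,0.058,0,0,0.464,0.6]
}}

```text
clock: 10.65
eef_pos: [505.2, -202.4, 240.5]
tcp_rot: [-3.139, 0.002, 0.584]
contact_force: [-0.1, 0.8, -0.1]
opening: 0.599
```

```bash
python3 - <<'E'
from h import *
import pickle
go(502,-205,180,33)
f=grab_frame("wrist");pickle.dump(f,open("F6.pkl","wb"))
cv2.imwrite("pics/w6.png",f["color"])
hsv=cv2.cvtColor(f["color"],cv2.COLOR_BGR2HSV);m=cv2.inRange(hsv,(0,150,60),(6,255,255))
p=(502,-205.3);th=np.radians(33)
a=np.linspace(0,2*np.pi,40); q=np.array([proj(f,(p[0]+24.5*np.cos(t),p[1]+24.5*np.sin(t),42)) for t in a]);print(q.min(0),q.max(0))
for sx,sy in((1,1),(1,-1),(-1,-1),(-1,1)): print(proj(f,(p[0]+17*sx*np.cos(th)-9*sy*np.sin(th),p[1]+17*sx*np.sin(th)+9*sy*np.cos(th),69)).round(1))
E
```

```text
t [-0.004, 0.0006, 0.0606] w [-0.0029, 0.0019, 0.0076] at 10.65 [505.2, -202.4, 240.5] F [-0.1, 0.8, -0.1] op 0.599
[250.67962882 179.16174995] [311.70275028 237.60981279]
[268.7 197. ]
[293.9 197.2]
[293.  241.5]
[268.8 241.3]
```

View pics/w6.png

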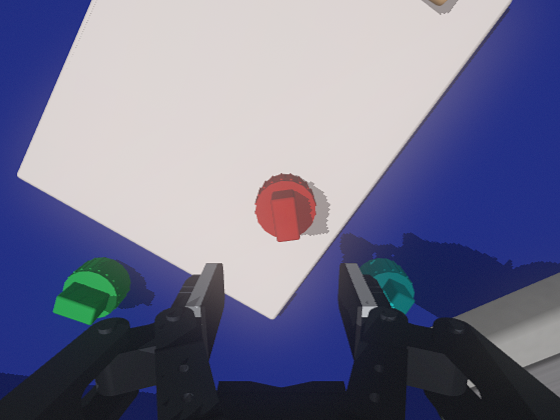

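Cap seen close up: skirt centre (286,209), bar turned a further 6.4° → yaw 39.8°, about 3.6 mm towards +tool-y from my estimate. I'll align, go lower and recheck numerically.

```bash
python3 -c "
from h import *
go(504,-208,170,39.8)"
```

```text
t [-0.0045, 0.004, 0.0713] w [-0.0018, 0.001, -0.1105] at 10.7 [505.6, -202.2, 241.3] F [-0.2, -0.2, -0.1] op 0.597
```

>>> {"op": "drive_tool", "data": {
  "targets": [-0.002,0.002,0.02,-0.001,0.001,-0.05,0.6,-0.0045,0.004,0.045,-0.002,0.001,-0.11,0.6,-0.0045,0.004,0.065,-0.002,0.001,-0.11,0.6,-0.0045,0.004,0.071,-0.002,0.001,-0.11,0.6,-0.0045,0.004,0.071,-0.002,0.001,-0.11,0.6,-0.0045,0.004,0.071,-0.002,0.001,-0.11,0.6,-0.0045,0.004,0.071,-0.002,0.001,-0.11,0.6]
}}

```text
clock: 11.28
eef_pos: [505.4, -208.5, 172.5]
tcp_rot: [3.138, -0.002, 0.693]
contact_force: [0.3, -0.0, 0.0]
opening: 0.598
```

```bash
python3 - <<'E'
from h import *
import pickle
go(504,-208,117,39.8)
f=grab_frame("wrist");pickle.dump(f,open("F7.pkl","wb"))
cv2.imwrite("pics/w7.png",cv2.resize(f["color"][150:420,140:430],None,fx=2,fy=2,interpolation=2))
p=(504,-208);th=np.radians(39.8)
for sx,sy in((1,1),(1,-1),(-1,-1),(-1,1)): print(((proj(f,(p[0]+17*sx*np.cos(th)-9*sy*np.sin(th),p[1]+17*sx*np.sin(th)+9*sy*np.cos(th),69))-[140,150])*2).round(1))
E
```

```text
t [-0.0009, -0.0015, 0.0555] w [0.0037, -0.0018, -0.0015] at 11.2833 [505.4, -208.5, 172.5] F [0.3, -0.0, 0.0] op 0.598
[237. 148.]
[305.7 147.8]
[304.6 264.2]
[239.5 264.4]
```

View pics/w7.png

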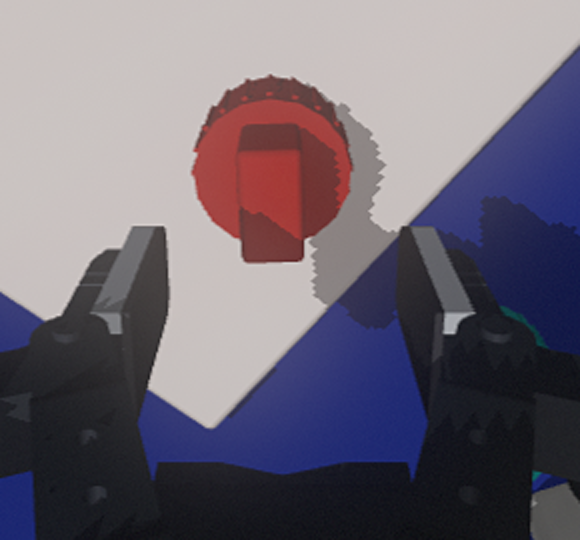

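The bar corners match the prediction to about 1 mm, so the cap is at (504,-208). Descending, then gripping the bar.

>>> {"op": "drive_tool", "data": {
  "targets": [-0.001,-0.0015,0.015,0,0,0,0.6,-0.001,-0.0015,0.03,0,0,0,0.6,-0.001,-0.0015,0.042,0,0,0,0.6,-0.001,-0.0015,0.05,0,0,0,0.6,-0.001,-0.0015,0.054,0,0,0,0.6,-0.001,-0.0015,0.055,0,0,0,0.6,-0.001,-0.0015,0.055,0,0,0,0.6]
}}

```text
clock: 11.92
eef_pos: [503.2, -208.0, 116.3]
tcp_rot: [3.139, -0.001, 0.693]
contact_force: [-0.2, -0.6, 0.3]
opening: 0.598
```

```bash
python3 -c "
from h import *
go(504,-208,117,39.8)"
```

```text
t [0.0007, 0.0005, -0.0007] w [0.0021, -0.0009, -0.0018] at 11.9167 [503.2, -208.0, 116.3] F [-0.2, -0.6, 0.3] op 0.598
```

>>> {"op": "drive_tool", "data": {
  "targets": [0,0,-0.001,0.002,-0.001,0,0.6,0,0,-0.001,0.002,-0.001,0,0.05,0,0,-0.001,0.002,-0.001,0,0.05,0,0,-0.001,0.002,-0.001,0,0.05,0,0,-0.001,0.002,-0.001,0,0.05,0,0,-0.001,0.002,-0.001,0,0.05,0,0,-0.001,0.002,-0.001,0,0.05,0,0,-0.001,0.002,-0.001,0,0.05,0,0,-0.001,0.002,-0.001,0,0.05,0,0,-0.001,0.002,-0.001,0,0.05],
  "force": 70
}}

```text
clock: 12.75
eef_pos: [503.4, -208.1, 117.8]
tcp_rot: [3.141, -0.0, 0.693]
contact_force: [-0.5, -0.5, 5.9]
opening: 0.198
```

>>> {"op": "drive_tool", "data": {
  "targets": [0,0,-0.005,0,0,0,0.05,0,0,-0.015,0,0,0,0.05,0,0,-0.035,0,0,0,0.05,0,0,-0.065,0,0,0,0.05,0,0,-0.1,0,0,0,0.05,0,0,-0.135,0,0,0,0.05,0,0,-0.165,0,0,0,0.05,0,0,-0.185,0,0,0,0.05,0,0,-0.2,0,0,0,0.05,0,0,-0.2,0,0,0,0.05,0,0,-0.2,0,0,0,0.05]
}}

```text
clock: 13.67
eef_pos: [503.1, -208.0, 318.2]
tcp_rot: [3.14, -0.001, 0.693]
contact_force: [0.1, -0.3, -0.8]
opening: 0.192
```

```bash
python3 - <<'E'
from h import *
import pickle
f=grab_frame("wrist");pickle.dump((f,sense()),open("F8.pkl","wb"))
go(463.3,267.8,317,39.8)
cv2.imwrite("pics/w8.png",f["color"][150:,100:500])
E
```

```text
t [0.2735, -0.391, -0.0] w [-0.0001, 0.0002, -0.0019] at 13.7167 [502.6, -207.8, 317.0] F [0.2, 0.1, -1.9] op 0.194
```

View pics/w8.png

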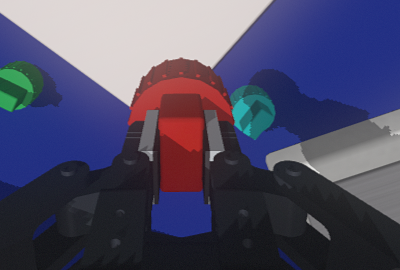

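The cap is held straight in the fingers, bar between the pads. That was my twelfth picture, so I'll check its place in the hand numerically.

```bash
python3 - <<'E'
from h import *
import pickle
f,s=pickle.load(open("F8.pkl","rb"))
hsv=cv2.cvtColor(f["color"],cv2.COLOR_BGR2HSV);m=cv2.inRange(hsv,(0,130,40),(7,255,255))|cv2.inRange(hsv,(172,130,40),(180,255,255))
n,l,st,c=cv2.connectedComponentsWithStats(m);i=1+np.argmax(st[1:,4]);ys,xs=np.nonzero(l==i);print("meas L,R,top",xs.min(),xs.max(),ys.min(), "bar bottom",ys.max(), "bar cols at row 330",[xs[ys==330].min(),xs[ys==330].max()])
R=Rn.from_euler("xyz",[np.pi,0,s["tcp_rot"][2]]);a=np.linspace(0,2*np.pi,90)
for ox,dz in((0,105.8),(2,105.8),(-2,105.8),(0,103.8),(0,107.8)):
  q=np.array([proj(f,s["eef_pos"]+R.apply([ox+24.5*np.cos(t),24.5*np.sin(t),z])) for t in a for z in(dz,dz-30)])
  b=np.array([proj(f,s["eef_pos"]+R.apply([ox+sx*17,sy*9,dz-57])) for sx in(-1,1) for sy in(-1,1)])
  print(ox,dz,q.min(0).round(1),q.max(0).round(1),"bartop",b[:,1].min().round(1),b[:,1].max().round(1),b[:,0].round(1))
E
```

```text
meas L,R,top 228 333 227 bar bottom 341 bar cols at row 330 [np.int64(260), np.int64(302)]
0 105.8 [224.7 207.1] [330.1 321.2] bartop 268.4 344.8 [254.8 299.3 252.9 300.7]
2 105.8 [224.5 203.5] [330.3 317.6] bartop 263.6 340.6 [254.7 299.4 252.7 300.8]
-2 105.8 [224.9 210.8] [330.  324.8] bartop 273.2 348.9 [254.9 299.2 253.  300.6]
0 103.8 [224.  208.2] [330.7 323.7] bartop 270.8 348.1 [254.5 299.5 252.4 301. ]
0 107.8 [225.4 206.1] [329.6 318.8] bartop 266.1 341.6 [255.2 299.  253.2 300.4]
```

>>> {"op": "drive_tool", "data": {
  "targets": [0.006,-0.009,-0.01,0,0,0,0.05,0.02,-0.028,-0.018,0,0,0,0.05,0.04,-0.057,-0.02,0,0,0,0.05,0.063,-0.09,-0.02,0,0,0,0.05,0.086,-0.123,-0.02,0,0,0,0.05,0.109,-0.156,-0.02,0,0,0,0.05,0.132,-0.189,-0.02,0,0,0,0.05,0.155,-0.222,-0.02,0,0,0,0.05,0.178,-0.254,-0.02,0,0,0,0.05,0.2,-0.286,-0.02,0,0,0,0.05,0.22,-0.314,-0.02,0,0,0,0.05,0.235,-0.336,-0.02,0,0,0,0.05]
}}

```text
clock: 14.72
eef_pos: [467.7, 203.6, 336.6]
tcp_rot: [-3.141, 0.001, 0.694]
contact_force: [-0.1, 0.2, -0.4]
opening: 0.195
```

```bash
python3 -c "
from h import *
go(463.3,267.8,335,39.8)"
```

```text
t [0.0377, -0.0522, 0.0016] w [-0.0011, 0.0015, -0.0007] at 14.7167 [467.7, 203.6, 336.6] F [-0.1, 0.2, -0.4] op 0.195
```

>>> {"op": "drive_tool", "data": {
  "targets": [0.015,-0.02,0.001,0,0,0,0.05,0.028,-0.039,0.001,0,0,0,0.05,0.035,-0.049,0.005,0,0,0,0.05,0.037,-0.052,0.02,0,0,0,0.05,0.037,-0.052,0.04,0,0,0,0.05,0.037,-0.052,0.06,0,0,0,0.05,0.037,-0.052,0.08,0,0,0,0.05,0.037,-0.052,0.095,0,0,0,0.05,0.037,-0.052,0.105,0,0,0,0.05,0.037,-0.052,0.11,0,0,0,0.05,0.037,-0.052,0.11,0,0,0,0.05,0.037,-0.052,0.11,0,0,0,0.05]
}}

```text
clock: 15.72
eef_pos: [464.6, 264.3, 227.4]
tcp_rot: [3.141, 0.0, 0.693]
contact_force: [0.4, 0.0, -0.7]
opening: 0.197
```

```bash
python3 - <<'E'
from h import *
import pickle
for i in range(5): go(462.6,267.3,220,39.8); f=grab_frame("wrist")
pickle.dump((f,sense()),open("F9.pkl","wb"))
# neck/shoulder white visibility below the cap?
s=sense();
for z in(88,8): 
  q=[proj(f,(463.4+24*np.cos(t),267.8+24*np.sin(t),z)) for t in np.linspace(0,6.28,60)];q=np.array(q);print("pred tub",z,q.min(0).round(),q.max(0).round())
hsv=cv2.cvtColor(f["color"],cv2.COLOR_BGR2HSV);g=cv2.inRange(hsv,(60,80,20),(88,255,140));n,l,st,c=cv2.connectedComponentsWithStats(g);print([x.tolist() for x in st[1:] if x[4]>60])
E
```

```text
t [0.0004, -0.0036, 0.0074] w [0.0001, 0.0001, -0.0019] at 15.7167 [464.6, 264.3, 227.4] F [0.4, 0.0, -0.7] op 0.197
t [0.0001, -0.0036, 0.0078] w [0.0002, -0.0008, -0.0019] at 15.7667 [464.8, 264.5, 227.8] F [0.1, -0.7, -1.0] op 0.197
t [-0.0, -0.0036, 0.008] w [0.0003, -0.0013, -0.0019] at 15.8167 [464.9, 264.5, 228.0] F [-0.2, -0.1, 0.2] op 0.196
t [-0.0, -0.0036, 0.0081] w [0.0003, -0.0014, -0.0019] at 15.8667 [464.9, 264.5, 228.1] F [-0.5, -0.1, -0.9] op 0.196
t [-0.0, -0.0036, 0.008] w [0.0003, -0.0014, -0.0019] at 15.9167 [464.9, 264.5, 228.0] F [-0.1, 0.5, -0.2] op 0.195
pred tub 88 [236. 191.] [311. 262.]
pred tub 8 [248. 169.] [303. 223.]
[]
```

>>> {"op": "drive_tool", "data": {
  "targets": [0,-0.0036,0.003,0,0,0,0.05,0,-0.0036,0.006,0,0,0,0.05,0,-0.0036,0.006,0,0,0,0.05,0,-0.0036,0.006,0,0,0,0.05,0,-0.0036,0.006,0,0,0,0.05,0,-0.0036,0.006,0,0,0,0.05]
}}

```text
clock: 16.47
eef_pos: [462.2, 267.1, 221.1]
tcp_rot: [3.142, 0.0, 0.693]
contact_force: [0.4, -0.7, -0.3]
opening: 0.202
```

```bash
python3 - <<'E'
from h import *
import pickle
go(462.6,267.3,215,39.8); f=grab_frame("wrist");s=sense();pickle.dump((f,s),open("F9.pkl","wb"))
go(462.6,267.3,215,39.8)
im=f["color"].copy();hsv=cv2.cvtColor(im,cv2.COLOR_BGR2HSV)
# tub body columns below/around skirt: print row profiles of classes for rows above the cap
red=(cv2.inRange(hsv,(0,130,40),(7,255,255))|cv2.inRange(hsv,(172,130,40),(180,255,255)))>0
wh=cv2.inRange(hsv,(0,0,60),(180,50,255))>0; gr=cv2.inRange(hsv,(55,60,15),(95,255,160))>0; ye=cv2.inRange(hsv,(22,150,80),(34,255,255))>0
def runs(b):
    d=np.flatnonzero(np.diff(np.r_[0,b.astype(int),0]));return [(int(x),int(y)) for x,y in zip(d[::2],d[1::2]) if y-x>6]
for r in range(150,240,8): print(r,"red",runs(red[r,180:400]),"wh",runs(wh[r,180:400]),"gr",runs(gr[r,180:400]),"ye",runs(ye[r,180:400]))
for ox in(463.4,):
  for z in(8,28,50,70,88): q=np.array([proj(f,(463.4+24*np.cos(t),267.8+24*np.sin(t),z)) for t in np.linspace(0,6.28,60)]);print(z,(q.min(0)-[180,0]).round(),(q.max(0)-[180,0]).round())
E
```

```text
t [0.0004, 0.0001, 0.0061] w [0.0, 0.0001, -0.0018] at 16.4667 [462.2, 267.1, 221.1] F [0.4, -0.7, -0.3] op 0.202
t [0.0004, 0.0001, 0.0062] w [0.0001, 0.0, -0.0018] at 16.5167 [462.2, 267.1, 221.2] F [1.1, 0.2, 0.4] op 0.196
150 red [(167, 220)] wh [] gr [] ye []
158 red [(180, 220)] wh [] gr [] ye []
166 red [] wh [] gr [] ye [(83, 122)]
174 red [] wh [(87, 96), (107, 116)] gr [] ye [(74, 85), (118, 131)]
182 red [] wh [(78, 111)] gr [] ye [(69, 77), (126, 137)]
190 red [] wh [(78, 125)] gr [] ye [(66, 73), (129, 139)]
198 red [] wh [(71, 131)] gr [] ye [(132, 140)]
206 red [] wh [(68, 134)] gr [] ye []
214 red [(81, 108), (109, 122)] wh [(65, 79), (124, 136)] gr [] ye []
222 red [(69, 134)] wh [] gr [] ye []
230 red [(61, 142)] wh [(161, 194)] gr [] ye []
238 red [(56, 146)] wh [(154, 163)] gr [] ye []
8 [ 71. 170.] [128. 225.]
28 [ 69. 174.] [130. 233.]
50 [ 66. 180.] [133. 244.]
70 [ 64. 186.] [136. 255.]
88 [ 61. 193.] [138. 266.]
```

Cap and tub centre columns agree (101 vs 101), and the tub's edges fit the model. Lowering over the neck.

>>> {"op": "drive_tool", "data": {
  "targets": [0,0,0.003,0,0,0,0.05,0,0,0.006,0,0,0,0.05,0,0,0.009,0,0,0,0.05,0,0,0.012,0,0,0,0.05,0,0,0.014,0,0,0,0.05,0,0,0.014,0,0,0,0.05],
  "force": 120
}}

```text
clock: 17.02
eef_pos: [462.1, 267.0, 206.6]
tcp_rot: [-3.142, 0.001, 0.693]
contact_force: [1.0, 0.3, -0.7]
opening: 0.183
```

Neck entered with no contact force. Now pressing through the catches.

>>> {"op": "drive_tool", "data": {
  "targets": [0,0,0.001,0,0,0,0.05,0,0,0.002,0,0,0,0.05,0,0,0.003,0,0,0,0.05,0,0,0.004,0,0,0,0.05,0,0,0.004,0,0,0,0.05]
}}

```text
clock: 17.43
eef_pos: [463.0, 267.7, 203.8]
tcp_rot: [3.141, -0.002, 0.693]
contact_force: [1.0, 2.0, 4.7]
opening: 0.181
```

>>> {"op": "drive_tool", "data": {
  "targets": [0,0,0.0005,0,0,0,0.05,0,0,0.001,0,0,0,0.05,0,0,0.0015,0,0,0,0.05,0,0,0.002,0,0,0,0.05,0,0,0.002,0,0,0,0.05]
}}

```text
clock: 17.85
eef_pos: [463.3, 267.9, 202.3]
tcp_rot: [3.141, -0.003, 0.693]
contact_force: [2.1, 2.3, 6.9]
opening: 0.187
```

>>> {"op": "drive_tool", "data": {
  "targets": [0,0,0.0005,0,0,0,0.05,0,0,0.001,0,0,0,0.05,0,0,0.0015,0,0,0,0.05,0,0,0.002,0,0,0,0.05,0,0,0.002,0,0,0,0.05]
}}

```text
clock: 18.27
eef_pos: [462.5, 267.3, 199.5]
tcp_rot: [3.141, -0.001, 0.693]
contact_force: [1.4, 1.2, 2.9]
opening: 0.18
```

>>> {"op": "drive_tool", "data": {
  "targets": [0,0,0.0005,0,0,0,0.05,0,0,0.001,0,0,0,0.05,0,0,0.0015,0,0,0,0.05,0,0,0.002,0,0,0,0.05,0,0,0.002,0,0,0,0.05]
}}

```text
clock: 18.68
eef_pos: [461.5, 266.6, 196.3]
tcp_rot: [-3.141, 0.002, 0.693]
contact_force: [-0.3, 0.1, -3.0]
opening: 0.184
```

The catches clicked: peak seen 6.9 N, then the pull reversed to −3 N. I'll go on to the hard stop.

>>> {"op": "drive_tool", "data": {
  "targets": [0,0,0.0005,0,0,0,0.05,0,0,0.001,0,0,0,0.05,0,0,0.0015,0,0,0,0.05,0,0,0.002,0,0,0,0.05,0,0,0.002,0,0,0,0.05]
}}

```text
clock: 19.1
eef_pos: [462.1, 267.0, 195.0]
tcp_rot: [3.142, 0.0, 0.693]
contact_force: [0.6, 0.1, -4.3]
opening: 0.181
```

>>> {"op": "drive_tool", "data": {
  "targets": [0,0,0.0005,0,0,0,0.05,0,0,0.001,0,0,0,0.05,0,0,0.001,0,0,0,0.05,0,0,0.001,0,0,0,0.05]
}}

```text
clock: 19.43
eef_pos: [462.1, 267.1, 194.3]
tcp_rot: [3.142, 0.0, 0.693]
contact_force: [-1.0, -0.8, -0.4]
opening: 0.183
```

>>> {"op": "drive_tool", "data": {
  "targets": [0,0,0.0005,0,0,0,0.05,0,0,0.001,0,0,0,0.05,0,0,0.001,0,0,0,0.05,0,0,0.001,0,0,0,0.05]
}}

```text
clock: 19.77
eef_pos: [462.1, 267.0, 194.0]
tcp_rot: [3.142, 0.0, 0.693]
contact_force: [-3.9, -2.7, 10.5]
opening: 0.182
```

>>> {"op": "drive_tool", "data": {
  "targets": [0,0,0.0005,0,0,0,0.05,0,0,0.001,0,0,0,0.05,0,0,0.001,0,0,0,0.05,0,0,0.001,0,0,0,0.05]
}}

```text
clock: 20.1
eef_pos: [462.3, 267.2, 194.0]
tcp_rot: [3.141, -0.0, 0.693]
contact_force: [-7.0, -2.9, 20.9]
opening: 0.181
```

Hard stop at TCP z 194.0, where 193.8 was expected; force is about 10 N per mm. Backing off 0.9 mm to hold about 10–12 N.

>>> {"op": "drive_tool", "data": {
  "targets": [0,0,-0.0009,0,0,0,0.05,0,0,-0.0009,0,0,0,0.05,0,0,-0.0009,0,0,0,0.05,0,0,-0.0009,0,0,0,0.05,0,0,-0.0009,0,0,0,0.05,0,0,-0.0009,0,0,0,0.05]
}}

```text
clock: 20.6
eef_pos: [462.2, 267.1, 194.1]
tcp_rot: [3.142, 0.0, 0.693]
contact_force: [-5.0, -2.6, 13.2]
opening: 0.182
```

```bash
python3 - <<'E'
from h import *
import pickle
F0=pickle.load(open("F0.pkl","rb"))
for i in range(6):
    s=sense();print(s["clock"],np.round(s["contact_force"],1),np.round(s["eef_pos"],1),np.round(s["wrist_torque"],2)); t=grab_frame(("wrist","side","top")[i%3])
    if i==1: S=t
    if i==2: T=t
def red(im):
    h=cv2.cvtColor(im,cv2.COLOR_BGR2HSV);m=cv2.inRange(h,(0,150,60),(6,255,255))|cv2.inRange(h,(170,150,60),(180,255,255));n,_,st,c=cv2.connectedComponentsWithStats(m);return [(st[i].tolist(),c[i].round(1).tolist()) for i in range(1,n) if st[i][4]>40]
for n,f in(("side",S),("top",T)): print(n,red(f["color"]),"was",red(F0[n]["color"]))
E
```

```text
20.6 [-5.  -2.6 13.2] [462.2 267.1 194.1] [-0.65  1.11 -0.03]
20.65 [-4.7 -2.2 11.5] [462.1 267.1 194.1] [-0.67  1.08  0.02]
20.7 [-6.4 -1.9 10.6] [462.2 267.1 194.1] [-0.65  1.06  0.01]
20.75 [-4.6 -2.5 11.1] [462.2 267.1 194. ] [-0.66  1.05 -0.07]
20.8 [-4.1 -2.2 11.9] [462.1 267.1 194.1] [-0.68  1.13  0.03]
20.85 [-4.7 -3.  11.3] [462.1 267.1 194. ] [-0.64  1.05 -0.04]
side [([198, 162, 49, 48, 1255], [224.9, 186.8]), ([251, 169, 20, 28, 435], [260.5, 184.3])] was [([219, 162, 28, 48, 874], [232.4, 186.5]), ([251, 169, 20, 28, 435], [260.5, 184.3]), ([347, 282, 27, 36, 689], [360.0, 302.0])]
top [([217, 189, 19, 20, 281], [225.5, 198.5]), ([186, 196, 19, 18, 231], [195.9, 203.5]), ([218, 226, 20, 19, 276], [227.5, 235.1])] was [([216, 189, 20, 19, 281], [225.5, 198.4]), ([185, 196, 20, 18, 287], [194.8, 204.5]), ([362, 217, 19, 17, 246], [370.8, 224.6]), ([218, 226, 20, 19, 284], [227.4, 235.2])]
```

Push is steady at about 11.3 N and the packed tubs haven't moved. Handing in.

```bash
python3 -c "
from rig import sign_off,sense
print(sign_off(),sense()['contact_force'])"
```

```text
the job is handed in; nothing more can be done
the job is handed in; nothing more can be done
```

The job is handed in at about 21 s of the 64 s allowed, with the arm still holding the cap down. The tub stands in the padded cell, and the red cap is clicked on and pressed home.

- **Tub:** It was set down gently (first contact about 4.5 N) and released. A close picture afterwards showed it upright, within about 1 mm of where I aimed.
- **Cap:** The push rose to 6.9 N at the highest reading, then reversed to about −4 N as the catches drew the cap down. It hit a hard stop at TCP z 194.0, against 193.8 expected from the geometry. That brief peak was below the 8–12 N you quoted, probably because I only read the force between steps.
- **Final push:** It held steady at about 11 N, with a sideways load of about 5 N that I left in place. It briefly touched 21 N before I backed off.
- **Surroundings:** In the final top and side views, two packed tubs had not moved. The third is partly hidden by the arm in the top view: its visible outline shifted about 1 pixel there. In the side view its blob seems to have merged with the new cap, so it is less certain. I did not measure the rest of the table again.
- **Not seen directly:** I had used all 12 picture views before the cap went on, so the last checks were by force, position and pixel counts, and I have no picture of the finished tub.
- **Disagreement:** The top view put the cap about 3 mm from where the wrist camera did. I used the wrist value, and the grasp confirmed it.

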